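Lock the transport strap onto the closed mould

TASK

Secure the closed mould for transport: pick up the yellow keyhole strap with the black grip, lower it flat over the two brass screw heads on top of the mould, then slide it along until it locks, the red spring pin popping up in its hole, and let go. Work gently and by feel: do not force the strap or hit the mould or its cradle, and leave everything else on the bench where it is.

Things in the scene. Friction and masses are not known exactly. Their poses are not given: they have to be found in the camera images.
- cradle: Blue steel cradle fixed on the bench, base 230 x 200 x 15 mm, with 45 mm high rails along both x sides; origin at the centre of its underside, z up. It holds the closed mould: a two-tone metal block 190 (x) x 140 (y) x 90 mm, its flat top 105 mm above the cradle's underside, its parting line along y. The mould is heavy and clamped and will not shift.
- top_mid (a point): The mould top's centre, IF the mould stood mid-cradle: cradle (0, 0, 105) mm, axes as the cradle. True to x, but the mould really stands anywhere from -10 to +10 mm off this along the cradle's y, different each time and NOT measured: look or feel for it. The strap goes down over the heads with its origin at mould (0, -8) mm, its x and y along the cradle's.
- screws_mid (a point): Midpoint between the two screw heads' tops, IF the mould stood mid-cradle: cradle (0, 0, 118) mm, same unmeasured y error. Brass shoulder screws stand at mould (x, y) = (+45, 0) and (-45, 0) mm: neck 8 mm diameter and 8 mm high from the mould's top, on it a round head 16 mm diameter, 5 mm thick. The red lock pin, 8 mm diameter, stands at mould (+20, -12) mm.
- strap: Loose yellow steel strap plate, 130 (x) x 60 (y) x 6 mm, 0.25 to 0.45 kg, lying flat; origin at the centre of its underside, z up. Two keyholes: round entry holes 19.5 mm across at (+45, +8) and (-45, +8) mm, each with a slot 11 mm wide running in -y to its end at y = -12 mm. A pin hole 13 mm across at (+20, -20) mm. It locks by sliding 16 mm in the cradle's +y, necks then against the slot ends.
- grip (a point): Centre of the black grip rib on the strap, 21 mm above the strap's underside over its origin, axes as the strap. The rib is 44 mm along x, 12 mm thick in y, and stands from 6 to 36 mm above the underside: pinch it across y.
- lock_pin (a joint): Red sprung lock pin in the mould's top: 0 = up, standing 5 mm proud of the mould's top; grows in metres as it is pressed down, 0.005 = level with the top. The spring is light (1 to 2 N, less than the strap's weight). The strap holds it down from the moment it lies flat over the heads until it is home, when the pin rises into the strap's pin hole.
- spare_screw_a: Bystander: spare brass shoulder screw standing on its head, 16 mm diameter, 30 mm high; origin under its centre
- spare_screw_b: Bystander: a second spare brass shoulder screw, the same, standing on its head
- blank_bar: Bystander: plain steel bar 35 x 120 x 8 mm lying flat, no holes; origin at the centre of its underside
- mallet: Bystander: brass-headed hammer 260 mm long, lying; origin under its middle, handle to its -x
- oil_bottle: Bystander: white oil bottle, 60 mm diameter, 160 mm high, upright; origin under its centre
- driver: Bystander: screwdriver 200 mm long with red handle, lying; origin under its middle
- grease_can: Bystander: green grease can, 64 mm diameter, 90 mm high, upright; origin under its centre

How it is judged:
By the outcome, as a careful person would: the job done as asked, in the order asked, and still so for the second after the job is handed in, with the robot touching nothing.
It also fails if it takes over 51 s, if anything falls off the work surface, if the arm or the gripper's body presses on something with over 40 N, if the wrist force passes 120 N, or if a joint passes its speed limit or range.

ROBOT

A 6-joint arm with a two-finger parallel gripper is mounted at the origin on the work surface. World frame = base frame: x ahead of the robot, y to its left, z up, the work surface at z = 0. Lengths are in m, angles in rad, forces in N, time in s.
With the tool pointing down it reaches from about 0.35 to 0.975 m from the base axis. Payload 17.4 kg.
Tool frame: the origin (TCP) lies on the centre line of the jaws, within the pads' length; the fingertips stand 19 mm ahead of it and the grasp point (between the pads) is the TCP; z points along the fingers, y is the line along which they close (so a half turn about z gives the same grasp; the last joint's range is limited). The gripper opens to 85 mm and grips with 20 to 120 N. Pads are 22 mm wide; open, the fingers measure 114 mm over their backs; the gripper's body (76 mm by 85 mm) begins 54 mm behind the grasp point. The pads swing forward as they close: fully open they stand 13 mm farther back than shut.
Start: joints at [-1.287, 0.116, 1.442, -0, 1.584, -0.038], TCP at [0.213, -0.64, 0.25] pointing down, gripper open.
Joint ranges: [-2.83, 2.83], [-0.83, 2.19], [0.07, 2.5], [-1.14, 4.28], [0.01, 3], [-2.97, 2.97]. Speed limits (rad/s): [1.89, 1.89, 2.22, 3.14, 3.14, 3.14].

INTERFACE

Orientations are given as a unit quaternion [x, y, z, w].
In Python, from workcell import state, capture, sign_off gives the robot as it stands. The module is installed in compiled form; this text tells all that it offers.
- The arm moves only by the tool move_arm, never from a script. Its argument "plan" is a list of rows, each an object of numbers: "dx", "dy", "dz": the shift along the tool's x, y, z each as a share of 4 cm, from -1 to 1; "turn": the turn about the tool's z as a share of 4 degrees, from -1 to 1. A call has 1 to 20 rows; each row shifts and turns the commanded pose from where the row before left it, along the tool's axes as they then stand; what a row does not reach is not made up. A row lasts 1/10 s, in which the tool goes at most 50 mm and 8.59 degrees, less where a joint would pass 70% of its speed; a pose out of reach is approached as far as the arm can. A call with a number of a shift or a turn outside -1 to 1 is refused whole. A call with a gripper value outside its range is refused whole. "jaw" is the gripper's target within -1 to 1 (fully open at 1, half-way at 0, shut at -1), set as the call begins (left out, the last holds). The fingers move at their own pace and stop on an object; "newtons" is the grip in N (left out, the last holds). Time passes only in rows, so rows that do not move let the fingers close. It gives the time, the measured TCP pose, the force, the opening and the grip force at its end, in the units of the state.
- state(): the state, without advancing time (a new reading comes with each control period).
- capture(name): name is "scene" or "top"; returns a dict with "image" (420x560x3 uint8, red, green, blue), "range_z" (420x560 float32, m along the optical axis (not along the pixel's ray), 0 where there is no reading), "fx", "fy", "cx", "cy" (pixels), "R" (3x3) and "t" (3): a world point X has camera coordinates R X + t. Camera axes: x right, y down, z forward; pixel columns grow to the right and rows downward; lengths in m; the calibration is good to about 2 mm. A picture is of the moment at which its call begins.
- sign_off(): hands the job in; it is judged then, once.
The state is a dict: "t": time; "joint_pos": joint angles; "qvel": joint speeds; "joint_torque": joint torques, N m; "tcp_pos": TCP position; "tcp_rot": TCP orientation; "wrist_force": force on the tool from outside, world axes, zero at the start; "wrist_torque": the same for the moment, N m; "gripper_width": opening from 0.0 (shut) to 1.0 (fully open); "grasp_force": force on a finger pad.
Only numpy, scipy, OpenCV 4.12 (cv2) and the standard library are available. Lean on these libraries where they do the work, as an engineer would, in place of code of your own. Each camera call takes 0.05 s, during which the arm holds its last target. There are 200 camera calls.

## Working session

There is one attempt and no reset: what is moved stays moved. The work goes in short steps, Python scripts to look and compute and a tool call to move; the robot and the scene stay as the last step left them, time stands still between calls to the robot, and variables do not carry over. Pictures are saved under pics/ and viewed, at most 10 in all, crops included, and the job is handed in when it is done.

Besides the shell and the picture viewer there is one more tool, called after "Call:" as name(argument=value, ...) on one line, values as JSON. move_arm: Moves the arm, as the interface text tells. Shift numbers are shares of 4 cm and turn numbers shares of 4 degrees, none past 1 either way. Its arguments: {"type":"object","properties":{"plan":{"type":"array"},"jaw":{"type":"number"},"newtons":{"type":"number"}},"required":["plan"]}

```bash
mkdir -p pics
python3 - <<'E'
from workcell import state, capture
import cv2,numpy as np,pickle
s=state();print({k:np.round(v,3).tolist() for k,v in s.items()})
for n in("scene","top"):
    c=capture(n);pickle.dump(c,open(n+'.pkl','wb'));cv2.imwrite(f'pics/{n}0.png',c["image"][...,::-1])
    print(n,c['fx'],c['cx'],c['cy'],np.round(c['R'],3).tolist(),np.round(c['t'],3), np.round(-c['R'].T@c['t'],3))
E
```

```text
{'t': 0.0, 'joint_pos': [-1.287, 0.116, 1.442, 0.0, 1.584, -0.038], 'qvel': [-0.001, 0.001, -0.0, 0.0, 0.0, -0.001], 'joint_torque': [-0.002, -73.199, -63.249, -0.0, 0.006, 0.0], 'tcp_pos': [0.213, -0.64, 0.25], 'tcp_rot': [0.987, 0.16, -0.0, -0.001], 'wrist_force': [-0.48, 0.624, 1.25], 'wrist_torque': [-0.057, -0.023, -0.053], 'grasp_force': 0.0, 'gripper_width': 0.997}
scene 391.6097399678695 283.34530111165975 208.09464116525308 [[-0.703, 0.711, 0.007], [0.543, 0.543, -0.64], [-0.459, -0.446, -0.768]] [ 0.404 -0.274  1.532] [1.135 0.544 0.999]
top 393.75768267046493 277.21193424173197 210.6434439473423 [[-0.004, -1.0, 0.017], [-0.986, 0.001, -0.169], [0.169, -0.017, -0.986]] [0.003 0.599 1.056] [0.412 0.02  1.141]
```

View pics/scene0.png

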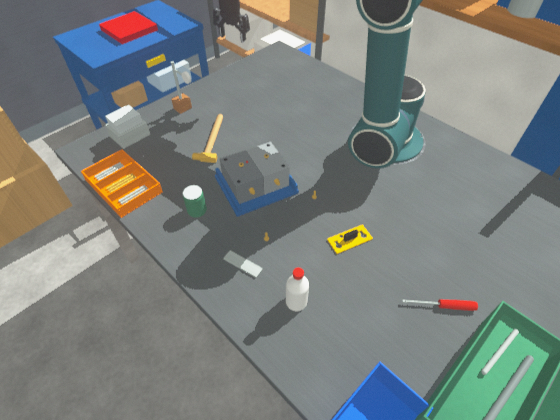

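View pics/top0.png

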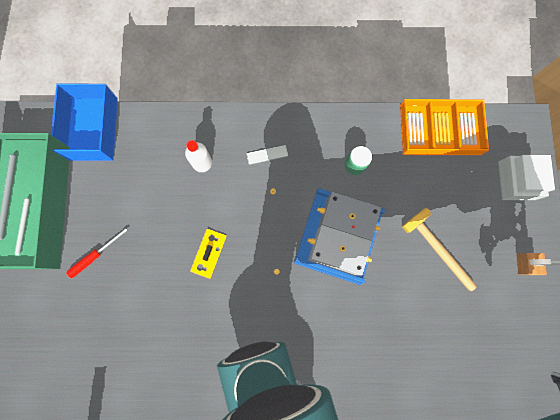

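The top view shows the strap at about (208,253) and the mould at about (343,235), with brass heads near (352,216) and (343,248). Next I'll enlarge both.

```bash
cat > h.py <<'E'
import numpy as np,cv2,pickle
def ray(c,u,v,z):
    d=c['R'].T@np.array([(u-c['cx'])/c['fx'],(v-c['cy'])/c['fy'],1]); o=-c['R'].T@c['t']
    return o+d*(z-o[2])/d[2]
def proj(c,X):
    p=c['R']@np.array(X)+c['t'];return c['fx']*p[0]/p[2]+c['cx'],c['fy']*p[1]/p[2]+c['cy']
E
python3 - <<'E'
from h import *
c=pickle.load(open('top.pkl','rb'));im=c['image'][...,::-1]
a=cv2.resize(im[180:290,285:395],(600,600)[::-1],interpolation=cv2.INTER_CUBIC)
cv2.imwrite('pics/m.png',a)
hsv=cv2.cvtColor(np.ascontiguousarray(im),cv2.COLOR_BGR2HSV)
m=cv2.inRange(hsv,(22,150,100),(35,255,255));m[:,:185]=0;m[:,235:]=0;m[:220]=0;m[285:]=0
m=cv2.morphologyEx(m,cv2.MORPH_CLOSE,np.ones((9,9)))
p=np.argwhere(m)[:,::-1].astype(np.float32)
w=np.array([ray(c,u,v,.006)[:2] for u,v in p],np.float32)
r=cv2.minAreaRect(w*1000);print('strap',r,len(p))
k=cv2.inRange(hsv,(0,0,0),(180,255,50));k[:,198:218]&=255
k=k&m;q=np.argwhere(k)[:,::-1];print('dark px',q.mean(0),len(q))
# blue cradle
b=cv2.inRange(hsv,(100,150,40),(125,255,255));b[:,:285]=0;b[:,400:]=0;b[:180]=0;b[295:]=0
z=c['range_z'];P=[]
for v,u in np.argwhere(b):
    if z[v,u]>0:
        X=c['R'].T@(np.array([(u-c['cx'])/c['fx'],(v-c['cy'])/c['fy'],1])*z[v,u]-c['t']);P.append(X)
P=np.array(P);print(len(P),np.histogram(P[:,2],12))
print('base',cv2.minAreaRect((P[:,:2]*1000).astype(np.float32)))
# brass on mould & red pin
for nm,lo,hi in(('brass',(10,120,90),(30,255,255)),('red',(0,120,80),(6,255,255))):
    g=cv2.inRange(hsv,lo,hi);g[:,:300]=0;g[:,385:]=0;g[:190]=0;g[285:]=0
    n,l,st,ce=cv2.connectedComponentsWithStats(g)
    for i in range(1,n):
        if st[i,4]>2: 
            u,v=ce[i]; print(nm,ce[i].round(1),st[i,2:].tolist(),ray(c,u,v,.118).round(4), z[int(v),int(u)])
E
```

```text
strap ((484.4708557128906, 198.63409423828125), (60.521888732910156, 129.994873046875), 70.43595123291016) 960
dark px [209.22222222 252.55555556] 9
1326 (array([427, 507,  26,  76, 288,   0,   0,   0,   0,   0,   1,   1]), array([0.00523812, 0.01457927, 0.02392043, 0.03326158, 0.04260274,
       0.05194389, 0.06128505, 0.0706262 , 0.07996736, 0.08930851,
       0.09864966, 0.10799082, 0.11733197]))
base ((530.0359497070312, -175.68211364746094), (198.9021453857422, 222.93017578125), 71.75379180908203)
brass [321.5 209.9] [8, 6, 33] [ 0.5895 -0.1146  0.118 ] 1.0866352
brass [351.9 215.7] [6, 6, 21] [ 0.5738 -0.1946  0.118 ] 1.0416467
brass [377.4 227.7] [4, 4, 14] [ 0.5417 -0.2608  0.118 ] 1.078985
brass [311.7 240.6] [8, 6, 34] [ 0.5083 -0.0872  0.118 ] 1.0731748
brass [342.2 248.1] [6, 5, 21] [ 0.4885 -0.1664  0.118 ] 1.0255845
brass [368.8 259.3] [6, 5, 17] [ 0.4593 -0.2346  0.118 ] 1.065439
red [353.  226.5] [3, 2, 6] [ 0.5451 -0.1966  0.118 ] 1.0441269
```

View pics/m.png

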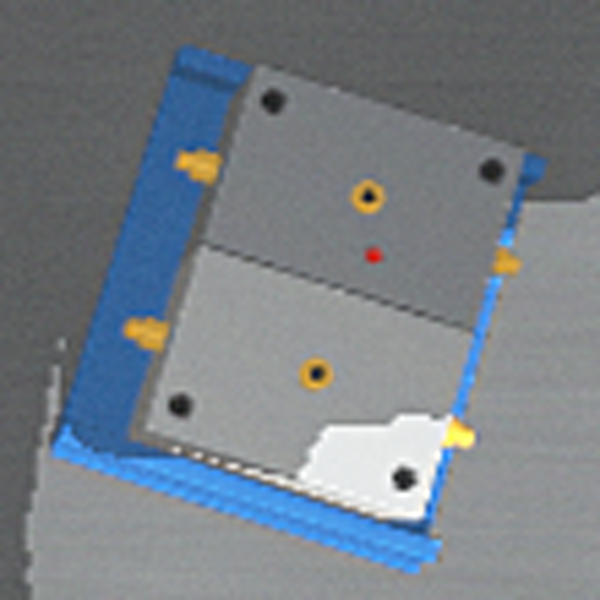

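The mould crop shows the heads at top pixels (352,216) and (342,248) and the red pin at (353,226). The pin is nearer the upper head, so cradle +x points away from the robot, yaw about -18°. Now the strap's orientation, and a second-view check.

Run:
```python
from h import *
c=pickle.load(open('top.pkl','rb'));im=c['image'][...,::-1]
s=pickle.load(open('scene.pkl','rb'));ims=s['image'][...,::-1]
a=cv2.resize(im[222:284,182:234],(400,480),interpolation=cv2.INTER_CUBIC)
b=cv2.resize(ims[220:256,322:378],(400,257),interpolation=cv2.INTER_CUBIC)
d=cv2.resize(ims[140:212,212:300],(400,327),interpolation=cv2.INTER_CUBIC)
o=np.zeros((590,800,3),np.uint8);o[:480,:400]=a;o[:257,400:]=b;o[260:587,400:]=d
cv2.imwrite('pics/s.png',o)
for n,X in dict(A=(.5738,-.1946,.118),B=(.4885,-.1664,.118)).items(): print(n,np.round(proj(s,X),1))
hsv=cv2.cvtColor(np.ascontiguousarray(ims),cv2.COLOR_BGR2HSV)
g=cv2.inRange(hsv,(10,100,60),(30,255,255));g[:,:212]=0;g[:,300:]=0;g[:140]=0;g[212:]=0
n,l,st,ce=cv2.connectedComponentsWithStats(g)
for i in range(1,n):
    if st[i,4]>3: print(ce[i].round(1),st[i,4],ray(s,*ce[i],.118).round(4))
m=cv2.inRange(hsv,(22,150,100),(35,255,255));m[:,:320]=0;m[:,380:]=0;m[:218]=0;m[258:]=0
m=cv2.morphologyEx(m,cv2.MORPH_CLOSE,np.ones((9,9)))
w=np.array([ray(s,u,v,.006)[:2]*1000 for v,u in np.argwhere(m)],np.float32);print(cv2.minAreaRect(w))
```

```text
A [240.9 163.8]
B [266.  155.3]
[212.9 142.6] 9 [ 0.5723 -0.3397  0.118 ]
[213.9 157.4] 47 [ 0.6164 -0.2797  0.118 ]
[266.  156.1] 10 [ 0.4911 -0.1638  0.118 ]
[240.8 164.3] 16 [ 0.5754 -0.1931  0.118 ]
[276.7 181.4] 25 [ 0.5472 -0.0572  0.118 ]
[251.6 190.6] 27 [ 0.6281 -0.0838  0.118 ]
((483.6663818359375, 199.98358154296875), (61.756736755371094, 131.99908447265625), 70.1661605834961)
```

View pics/s.png

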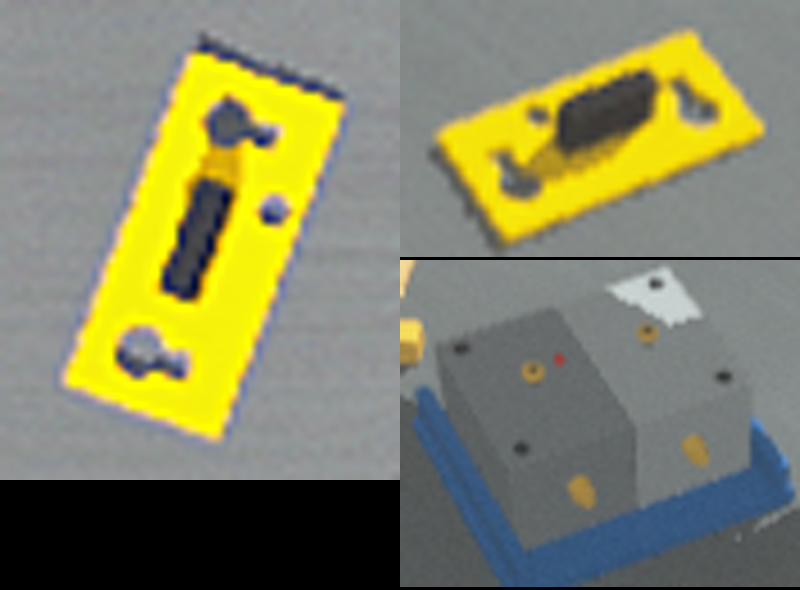

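The strap's keyhole slots point to world -y and its pin hole is on the far half, so its yaw is about -19.7°, nearly the same as the cradle. Strap is at about (0.484, 0.199) and the screw midpoint about (0.532, -0.180). I'll turn the tool, then go above the strap.

Call:
move_arm(plan=[{"turn":0.95},{"turn":0.95},{"turn":0.95},{"turn":0.95},{"turn":0.95},{"turn":0.95},{"turn":0.95},{"turn":0.95},{"turn":0.95},{"turn":0.95,"dy":-0.5}], jaw=1)

```text
invalid input
```

Call:
move_arm(plan=[{"dy":-1},{"dy":-1},{"dy":-1},{"dy":-1},{"dy":-1},{"dy":-1},{"dy":-1},{"dy":-1},{"dy":-1},{"dy":-1},{"dy":-1},{"dy":-1},{"dy":-1},{"dy":-1},{"dy":-1},{"dy":-1},{"dy":-1},{"dy":-1},{"dy":-1},{"dy":-1}])

```text
invalid input
```

Call:
move_arm(plan=[{"dx":0,"dy":0,"dz":0,"turn":0.95},{"dx":0,"dy":0,"dz":0,"turn":0.95},{"dx":0,"dy":0,"dz":0,"turn":0.95},{"dx":0,"dy":0,"dz":0,"turn":0.95},{"dx":0,"dy":0,"dz":0,"turn":0.95},{"dx":0,"dy":0,"dz":0,"turn":0.95},{"dx":0,"dy":0,"dz":0,"turn":0.95},{"dx":0,"dy":0,"dz":0,"turn":0.95},{"dx":0,"dy":0,"dz":0,"turn":0.95},{"dx":0,"dy":-0.5,"dz":0,"turn":0.95}])

```text
t: 1.1
tcp_pos: [0.2184, -0.6218, 0.2493]
tcp_rot: [0.985, -0.172, -0.0, -0.0]
wrist_force: [1.0, -0.5, 0.4]
gripper_width: 1.0
grasp_force: 0.0
```

Call:
move_arm(plan=[{"dx":0,"dy":-1,"dz":0,"turn":0},{"dx":0,"dy":-1,"dz":0,"turn":0},{"dx":0,"dy":-1,"dz":0,"turn":0},{"dx":0,"dy":-1,"dz":0,"turn":0},{"dx":0,"dy":-1,"dz":0,"turn":0},{"dx":0,"dy":-1,"dz":0,"turn":0},{"dx":0,"dy":-1,"dz":0,"turn":0},{"dx":0,"dy":-1,"dz":0,"turn":0},{"dx":0,"dy":-1,"dz":0,"turn":0},{"dx":0,"dy":-1,"dz":0,"turn":0},{"dx":0,"dy":-1,"dz":0,"turn":0},{"dx":0,"dy":-1,"dz":0,"turn":0},{"dx":0,"dy":-1,"dz":0,"turn":0},{"dx":0,"dy":-1,"dz":0,"turn":0},{"dx":0,"dy":-1,"dz":0,"turn":0},{"dx":0,"dy":-1,"dz":0,"turn":0},{"dx":0,"dy":-1,"dz":0,"turn":0},{"dx":0,"dy":-1,"dz":0,"turn":0},{"dx":0,"dy":-1,"dz":0,"turn":0},{"dx":0,"dy":-1,"dz":0,"turn":0}], jaw=1)

```text
t: 3.1
tcp_pos: [0.4869, 0.1345, 0.2501]
tcp_rot: [0.985, -0.17, -0.0, 0.0]
wrist_force: [0.3, -1.3, 1.1]
gripper_width: 0.998
grasp_force: 0.0
```

Call:
move_arm(plan=[{"dx":-0.3,"dy":-0.75,"dz":0,"turn":0},{"dx":-0.3,"dy":-0.75,"dz":0,"turn":0},{"dx":0,"dy":0,"dz":1,"turn":0},{"dx":0,"dy":0,"dz":1,"turn":0},{"dx":0,"dy":0,"dz":1,"turn":0},{"dx":0,"dy":0,"dz":1,"turn":0},{"dx":0,"dy":0,"dz":0.5,"turn":0},{"dx":0,"dy":0,"dz":0.25,"turn":0},{"dx":0,"dy":0,"dz":0,"turn":0}], jaw=0.3)

```text
t: 4.0
tcp_pos: [0.4838, 0.1971, 0.0594]
tcp_rot: [0.985, -0.17, -0.001, 0.0]
wrist_force: [-0.6, -0.5, 0.7]
gripper_width: 0.651
grasp_force: 0.0
```

Call:
move_arm(plan=[{"dx":0,"dy":-0.05,"dz":0.4,"turn":0},{"dx":0,"dy":0,"dz":0.33,"turn":0},{"dx":0,"dy":0,"dz":0,"turn":0}])

```text
t: 4.3
tcp_pos: [0.4842, 0.1989, 0.0294]
tcp_rot: [0.985, -0.17, -0.001, 0.001]
wrist_force: [0.0, -0.5, -0.4]
gripper_width: 0.649
grasp_force: 0.0
```

Call:
move_arm(plan=[{"dx":0,"dy":0,"dz":0,"turn":0},{"dx":0,"dy":0,"dz":0,"turn":0},{"dx":0,"dy":0,"dz":0,"turn":0},{"dx":0,"dy":0,"dz":0,"turn":0},{"dx":0,"dy":0,"dz":0,"turn":0},{"dx":0,"dy":0,"dz":0,"turn":0},{"dx":0,"dy":0,"dz":0,"turn":0},{"dx":0,"dy":0,"dz":0,"turn":0}], jaw=-1, newtons=40)

```text
t: 5.1
tcp_pos: [0.4853, 0.1992, 0.0319]
tcp_rot: [0.985, -0.17, 0.0, -0.0]
wrist_force: [-2.4, -1.4, 5.8]
gripper_width: 0.132
grasp_force: 40.9
```

Call:
move_arm(plan=[{"dx":0,"dy":0,"dz":-0.2,"turn":0},{"dx":0,"dy":0,"dz":-0.5,"turn":0},{"dx":0,"dy":0,"dz":-1,"turn":0},{"dx":0,"dy":0,"dz":-1,"turn":0},{"dx":0,"dy":0,"dz":-1,"turn":0},{"dx":0,"dy":0,"dz":-1,"turn":0},{"dx":0,"dy":0,"dz":0,"turn":0}])

```text
t: 5.8
tcp_pos: [0.4862, 0.1997, 0.2254]
tcp_rot: [0.985, -0.17, 0.003, -0.002]
wrist_force: [1.1, -0.1, -2.6]
gripper_width: 0.132
grasp_force: 39.8
```

Call:
move_arm(plan=[{"dx":0.25,"dy":0.5,"dz":0,"turn":-0.3},{"dx":0.45,"dy":0.9,"dz":0,"turn":0},{"dx":0.45,"dy":0.9,"dz":0,"turn":0},{"dx":0.45,"dy":0.9,"dz":0,"turn":0},{"dx":0.45,"dy":0.9,"dz":0,"turn":0},{"dx":0.45,"dy":0.9,"dz":0,"turn":0},{"dx":0.45,"dy":0.9,"dz":0,"turn":0},{"dx":0.45,"dy":0.9,"dz":0,"turn":0},{"dx":0.45,"dy":0.9,"dz":0,"turn":0},{"dx":0.4,"dy":0.8,"dz":0,"turn":0},{"dx":0.03,"dy":0.25,"dz":0.5,"turn":0},{"dx":0,"dy":0,"dz":0.5,"turn":0},{"dx":0,"dy":0,"dz":0.25,"turn":0},{"dx":0,"dy":0,"dz":0,"turn":0},{"dx":0,"dy":0,"dz":0,"turn":0}])

```text
t: 7.3
tcp_pos: [0.5368, -0.1867, 0.1697]
tcp_rot: [0.987, -0.159, 0.0, 0.0]
wrist_force: [-0.2, 0.1, -1.9]
gripper_width: 0.133
grasp_force: 39.8
```

```bash
cat > look.py <<'E'
import sys
from h import *
from workcell import state,capture
tag=sys.argv[1];zs=float(sys.argv[2])   # strap top height
s=state();print('t',s['t'],s['tcp_pos'],'yaw',np.degrees(2*np.arctan2(s['tcp_rot'][1],s['tcp_rot'][0])),s['tcp_rot'])
o=np.zeros((600,800,3),np.uint8);x0=0
for n in('top','scene'):
    c=capture(n);pickle.dump(c,open(f'{n}_{tag}.pkl','wb'));im=np.ascontiguousarray(c['image'][...,::-1])
    hsv=cv2.cvtColor(im,cv2.COLOR_BGR2HSV)
    m=cv2.inRange(hsv,(22,150,60),(35,255,255))
    u,v=map(int,proj(c,(.53,-.18,.13)))
    k=np.zeros_like(m);k[v-45:v+45,u-45:u+45]=255;m&=k
    L,lab,st,_=cv2.connectedComponentsWithStats(cv2.morphologyEx(m,cv2.MORPH_CLOSE,np.ones((5,5))))
    i=1+np.argmax(st[1:,4]);pts=np.argwhere((lab==i)&(m>0))[:,::-1]
    w=np.array([ray(c,a,b,zs)[:2]*1000 for a,b in pts],np.float32);print(n,cv2.minAreaRect(w))
    Z=c['range_z'];h=[(c['R'].T@(np.array([(a-c['cx'])/c['fx'],(b-c['cy'])/c['fy'],1])*Z[b,a]-c['t'])) for a,b in pts if Z[b,a]>0];h=np.array(h)
    ok=abs(h[:,2]-np.median(h[:,2]))<.01;h=h[ok];A=np.c_[h[:,:2]-h[:,:2].mean(0),np.ones(len(h))];print(' plane z',np.linalg.lstsq(A,h[:,2],rcond=None)[0].round(4))
    o[:400,x0:x0+400]=cv2.resize(im[v-45:v+45,u-45:u+45],(400,400),interpolation=cv2.INTER_CUBIC);x0+=400
cv2.imwrite(f'pics/{tag}.png',o[:400])
E
python3 look.py a .136
```

```text
t 7.3 [ 0.53683302 -0.18668334  0.16966341] yaw -18.33417369155714 [ 9.87227933e-01 -1.59314106e-01  1.55358491e-04  9.79316212e-07]
top ((495.0096740722656, -191.54592895507812), (25.537872314453125, 54.892574310302734), 68.52798461914062)
 plane z [-0.0031 -0.0091  0.1437]
scene ((530.5901489257812, -189.76467895507812), (65.93955993652344, 133.57232666015625), 72.16729736328125)
 plane z [-0.0037  0.0059  0.1439]
```

View pics/a.png

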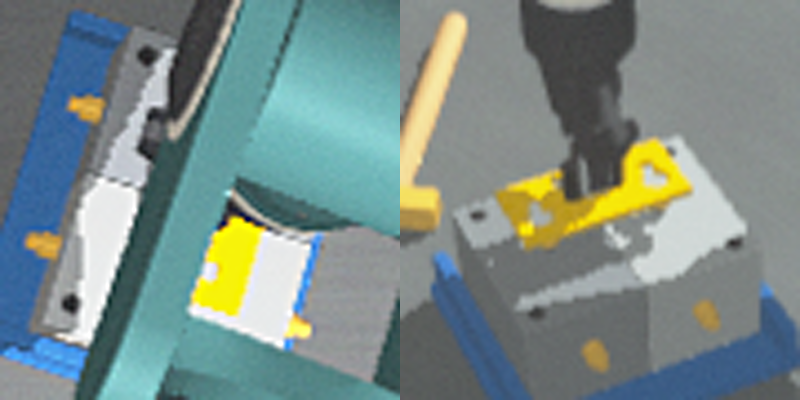

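The scene view shows the strap held level above the mould at crop centre (590,195), while the arm hides most of the strap in the top view. Next step: refine with the far edges, where the side walls don't bias the result.

```bash
cat > edge.py <<'E'
from h import *
def edges(f,zs,yaw,near,box=45):
    c=pickle.load(open(f,'rb'));im=np.ascontiguousarray(c['image'][...,::-1]);hsv=cv2.cvtColor(im,cv2.COLOR_BGR2HSV)
    m=cv2.inRange(hsv,(22,120,60),(35,255,255))
    a,b=map(int,proj(c,near));k=np.zeros_like(m);k[b-box:b+box,a-box:a+box]=255;m&=k
    L,lab,st,_=cv2.connectedComponentsWithStats(cv2.morphologyEx(m,cv2.MORPH_CLOSE,np.ones((5,5))))
    i=1+np.argmax(st[1:,4]);pts=np.argwhere((lab==i)&(m>0))[:,::-1]
    w=np.array([ray(c,p,q,zs)[:2]*1000 for p,q in pts])
    t=np.radians(yaw);u=np.array([np.cos(t),np.sin(t)]);v=np.array([-u[1],u[0]])
    X=w@u;Y=w@v
    def ext(A,B,s):  # outermost A in 4 mm bins of B
        bins=np.round(B/4);e=np.array([ (s*A[bins==q]).max() for q in np.unique(bins)])
        return s*np.median(np.sort(e)[len(e)//4:])
    r=dict(xmin=ext(X,Y,-1),xmax=ext(X,Y,1),ymin=ext(Y,X,-1),ymax=ext(Y,X,1));return {k:round(float(q),1) for k,q in r.items()}
E
python3 - <<'E'
from edge import *
for f,z,y,n in (('top.pkl',.006,-19.7,(.484,.199,.006)),('scene.pkl',.006,-19.7,(.484,.199,.006)),('top_a.pkl',.144,-18.4,(.53,-.18,.14)),('scene_a.pkl',.144,-18.4,(.53,-.18,.14))):
    e=edges(f,z,y,n);print(f,e,'ctr x',(e['xmin']+e['xmax'])/2,'far:',e['xmin']+65,e['ymin']+30)
t=np.radians(-18.4);R=np.array([[np.cos(t),np.sin(t)],[-np.sin(t),np.cos(t)]])
print('TCPnow',R@[536.8,-186.7]);t=np.radians(-19.7);R2=np.array([[np.cos(t),np.sin(t)],[-np.sin(t),np.cos(t)]]);print('TCPgrasp',R2@[485.3,199.2])
for n in('top','scene'):
    c=pickle.load(open(n+'.pkl','rb'));im=c['image'].astype(float)
    for X in((.5738,-.1946,.118),(.4885,-.1664,.118)):
        u,v=map(round,proj(c,X));w=im[v-6:v+7,u-6:u+7];s=np.clip(w[...,0]-w[...,2]-25,0,None)
        g=(im[v-6:v+7,u-6:u+7,1]-w[...,2]);s=s*(g>10);vv,uu=np.mgrid[v-6:v+7,u-6:u+7]
        a,b=(s*uu).sum()/s.sum(),(s*vv).sum()/s.sum();print(n,round(a,2),round(b,2),(R@ray(c,a,b,.1165)[:2]*1000).round(1),(s>0).sum())
E
```

```text
top.pkl {'xmin': 324.0, 'xmax': 453.2, 'ymin': 320.8, 'ymax': 380.1} ctr x 388.6 far: 389.0 350.8
scene.pkl {'xmin': 323.0, 'xmax': 453.0, 'ymin': 320.3, 'ymax': 381.5} ctr x 388.0 far: 388.0 350.3
top_a.pkl {'xmin': 502.6, 'xmax': 554.5, 'ymin': -35.6, 'ymax': -11.4} ctr x 528.55 far: 567.6 -5.600000000000001
scene_a.pkl {'xmin': 502.6, 'xmax': 630.8, 'ymin': -35.2, 'ymax': 26.0} ctr x 566.7 far: 567.6 -5.200000000000003
TCPnow [568.28831825  -7.71474834]
TCPgrasp [389.74627992 351.13326144]
top 351.9 215.83 [605.9  -4. ] 31
top 342.29 248.24 [515.9  -4.2] 33
scene 240.77 164.46 [606.8  -2.5] 20
scene 265.94 155.94 [516.9  -2.7] 16
```

Call:
move_arm(plan=[{"dx":-0.155,"dy":0.145,"dz":0,"turn":0},{"dx":0,"dy":0,"dz":0.2,"turn":0},{"dx":0,"dy":0,"dz":0.1,"turn":0},{"dx":0,"dy":0,"dz":0,"turn":0},{"dx":0,"dy":0,"dz":0,"turn":0}])

```text
t: 7.9
tcp_pos: [0.529, -0.1905, 0.1569]
tcp_rot: [0.987, -0.16, -0.0, -0.0]
wrist_force: [0.0, 0.7, -3.3]
gripper_width: 0.132
grasp_force: 39.8
```

```bash
python3 look.py b .132
python3 - <<'E'
from edge import *
for f in('top_b.pkl','scene_b.pkl'): print(f,edges(f,.132,-18.4,(.53,-.18,.14)))
c=pickle.load(open('scene_b.pkl','rb'));u,v=map(int,proj(c,(.53,-.18,.13)))
cv2.imwrite('pics/b2.png',cv2.resize(c['image'][v-22:v+23,u-30:u+30,::-1],(800,600),interpolation=cv2.INTER_CUBIC))
E
```

```text
t 7.9 [ 0.52895182 -0.19051678  0.15693659] yaw -18.359746305293573 [ 9.87192353e-01 -1.59534414e-01 -1.64890055e-04 -4.81717433e-05]
top ((485.170654296875, -193.3190155029297), (24.060436248779297, 52.7590446472168), 69.45276641845703)
 plane z [0.004  0.0094 0.1308]
scene ((528.5005493164062, -186.68362426757812), (63.462989807128906, 130.8535919189453), 71.21917724609375)
 plane z [0.0031 0.0093 0.1309]
top_b.pkl {'xmin': 495.5, 'xmax': 546.6, 'ymin': -41.5, 'ymax': -18.7}
scene_b.pkl {'xmin': 497.0, 'xmax': 625.0, 'ymin': -40.7, 'ymax': 19.8}
```

View pics/b2.png

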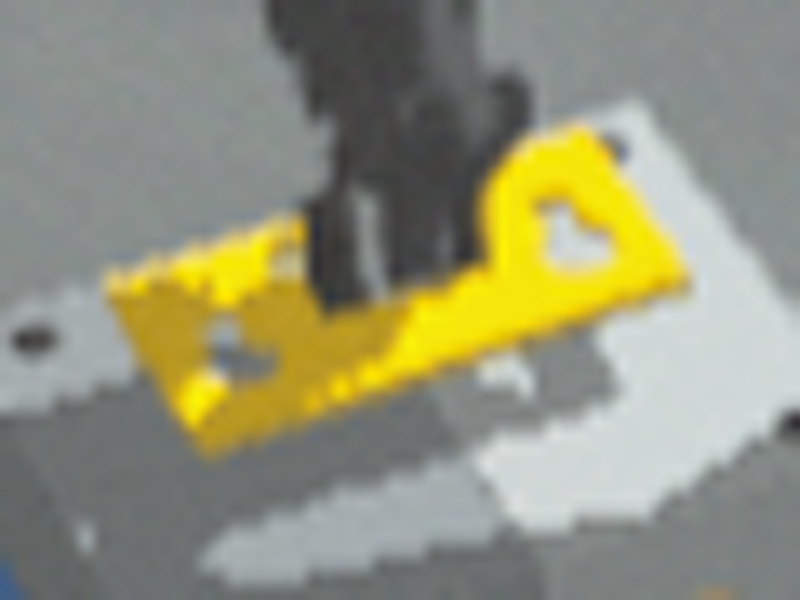

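The scene view shows the strap level over the block, its holes showing only the mould's top because of the slant. I'll lower in small steps and watch the force.

Call:
move_arm(plan=[{"dx":0,"dy":0,"dz":0.1,"turn":0},{"dx":0,"dy":0,"dz":0.05,"turn":0},{"dx":0,"dy":0,"dz":0.05,"turn":0},{"dx":0,"dy":0,"dz":0.03,"turn":0},{"dx":0,"dy":0,"dz":0,"turn":0},{"dx":0,"dy":0,"dz":0,"turn":0}])

```text
t: 8.6
tcp_pos: [0.529, -0.1906, 0.148]
tcp_rot: [0.987, -0.16, 0.0, 0.0]
wrist_force: [1.1, 0.1, -2.7]
gripper_width: 0.13
grasp_force: 39.8
```

Call:
move_arm(plan=[{"dx":0,"dy":0,"dz":0.04,"turn":0},{"dx":0,"dy":0,"dz":0.04,"turn":0},{"dx":0,"dy":0,"dz":0,"turn":0},{"dx":0,"dy":0,"dz":0,"turn":0}])

```text
t: 9.0
tcp_pos: [0.5289, -0.1905, 0.1446]
tcp_rot: [0.987, -0.16, -0.0, -0.0]
wrist_force: [-0.2, 0.2, -2.1]
gripper_width: 0.13
grasp_force: 39.8
```

Underside is about 5 mm below the head tops with no contact force, so it is passing over the heads. Continuing down.

Call:
move_arm(plan=[{"dx":0,"dy":0,"dz":0.05,"turn":0},{"dx":0,"dy":0,"dz":0.05,"turn":0},{"dx":0,"dy":0,"dz":0,"turn":0},{"dx":0,"dy":0,"dz":0,"turn":0}])

```text
t: 9.4
tcp_pos: [0.529, -0.1906, 0.1407]
tcp_rot: [0.987, -0.16, -0.0, -0.0]
wrist_force: [0.3, 0.7, -1.3]
gripper_width: 0.13
grasp_force: 39.9
```

Call:
move_arm(plan=[{"dx":0,"dy":0,"dz":0.05,"turn":0},{"dx":0,"dy":0,"dz":0.04,"turn":0},{"dx":0,"dy":0,"dz":0,"turn":0},{"dx":0,"dy":0,"dz":0,"turn":0}])

```text
t: 9.8
tcp_pos: [0.529, -0.1906, 0.1371]
tcp_rot: [0.987, -0.16, 0.0, 0.0]
wrist_force: [0.5, -0.7, -0.4]
gripper_width: 0.132
grasp_force: 40.1
```

Call:
move_arm(plan=[{"dx":0,"dy":0,"dz":0.025,"turn":0},{"dx":0,"dy":0,"dz":0,"turn":0},{"dx":0,"dy":0,"dz":0,"turn":0}])

```text
t: 10.1
tcp_pos: [0.529, -0.1906, 0.1368]
tcp_rot: [0.987, -0.16, 0.0, 0.0]
wrist_force: [-2.9, 1.3, 5.7]
gripper_width: 0.125
grasp_force: 41.0
```

Seated flat on the mould (+5.7 N). I'll ease off slightly and slide along +y (tool -y).

Call:
move_arm(plan=[{"dx":0,"dy":0,"dz":-0.012,"turn":0},{"dx":0,"dy":-0.06,"dz":0,"turn":0},{"dx":0,"dy":-0.06,"dz":0,"turn":0},{"dx":0,"dy":0,"dz":0,"turn":0}])

```text
t: 10.5
tcp_pos: [0.5307, -0.1859, 0.1368]
tcp_rot: [0.987, -0.159, 0.0, 0.0]
wrist_force: [0.6, -2.6, 3.4]
gripper_width: 0.134
grasp_force: 40.8
```

Call:
move_arm(plan=[{"dx":0,"dy":-0.07,"dz":0,"turn":0},{"dx":0,"dy":-0.07,"dz":0,"turn":0},{"dx":0,"dy":-0.06,"dz":0,"turn":0},{"dx":0,"dy":0,"dz":0,"turn":0}])

```text
t: 10.9
tcp_pos: [0.5333, -0.1782, 0.1369]
tcp_rot: [0.987, -0.159, 0.0, -0.0]
wrist_force: [1.4, -1.6, 4.6]
gripper_width: 0.126
grasp_force: 40.8
```

Call:
move_arm(plan=[{"dx":0,"dy":-0.03,"dz":0,"turn":0},{"dx":0,"dy":-0.02,"dz":0,"turn":0},{"dx":0,"dy":0,"dz":0,"turn":0}])

```text
t: 11.2
tcp_pos: [0.5337, -0.1767, 0.1368]
tcp_rot: [0.987, -0.16, 0.0, 0.0]
wrist_force: [-1.1, -3.8, 5.8]
gripper_width: 0.133
grasp_force: 41.0
```

Call:
move_arm(plan=[{"dx":0,"dy":-0.02,"dz":0,"turn":0},{"dx":0,"dy":-0.01,"dz":0,"turn":0},{"dx":0,"dy":0,"dz":0,"turn":0}])

```text
t: 11.5
tcp_pos: [0.534, -0.1756, 0.1368]
tcp_rot: [0.987, -0.16, 0.0, 0.0]
wrist_force: [-1.2, -4.8, 5.6]
gripper_width: 0.128
grasp_force: 41.0
```

Call:
move_arm(plan=[{"dx":0,"dy":-0.02,"dz":0,"turn":0},{"dx":0,"dy":0,"dz":0,"turn":0},{"dx":0,"dy":0,"dz":0,"turn":0}])

```text
t: 11.8
tcp_pos: [0.5343, -0.1749, 0.1369]
tcp_rot: [0.987, -0.16, 0.0, 0.0]
wrist_force: [-1.8, -6.0, 5.5]
gripper_width: 0.127
grasp_force: 41.0
```

Call:
move_arm(plan=[{"dx":0,"dy":-0.02,"dz":0,"turn":0},{"dx":0,"dy":0,"dz":0,"turn":0},{"dx":0,"dy":0,"dz":0,"turn":0}])

```text
t: 12.1
tcp_pos: [0.5345, -0.1743, 0.1369]
tcp_rot: [0.987, -0.16, 0.0, 0.0]
wrist_force: [-2.6, -7.1, 5.1]
gripper_width: 0.126
grasp_force: 41.0
```

```bash
python3 look.py c .111
python3 - <<'E'
from edge import *
for f in('top_c.pkl','scene_c.pkl'): print(f,edges(f,.111,-18.4,(.53,-.18,.14)))
c=pickle.load(open('scene_c.pkl','rb'));u,v=map(int,proj(c,(.53,-.18,.12)))
cv2.imwrite('pics/c2.png',cv2.resize(c['image'][v-22:v+23,u-30:u+30,::-1],(800,600),interpolation=cv2.INTER_CUBIC))
E
```

```text
t 12.1 [ 0.53445017 -0.17430795  0.13685835] yaw -18.370992316690295 [ 9.87176585e-01 -1.59631280e-01  9.20106322e-05  4.86977893e-04]
top ((491.68853759765625, -174.47271728515625), (30.102243423461914, 51.07157516479492), 70.95404052734375)
 plane z [0.0124 0.0246 0.1111]
scene ((534.0518188476562, -172.1791534423828), (62.21347427368164, 130.09872436523438), 72.06689453125)
 plane z [0.0043 0.0051 0.111 ]
top_c.pkl {'xmin': 496.2, 'xmax': 546.2, 'ymin': -24.8, 'ymax': 4.4}
scene_c.pkl {'xmin': 496.2, 'xmax': 625.1, 'ymin': -22.6, 'ymax': 36.0}
```

View pics/c2.png

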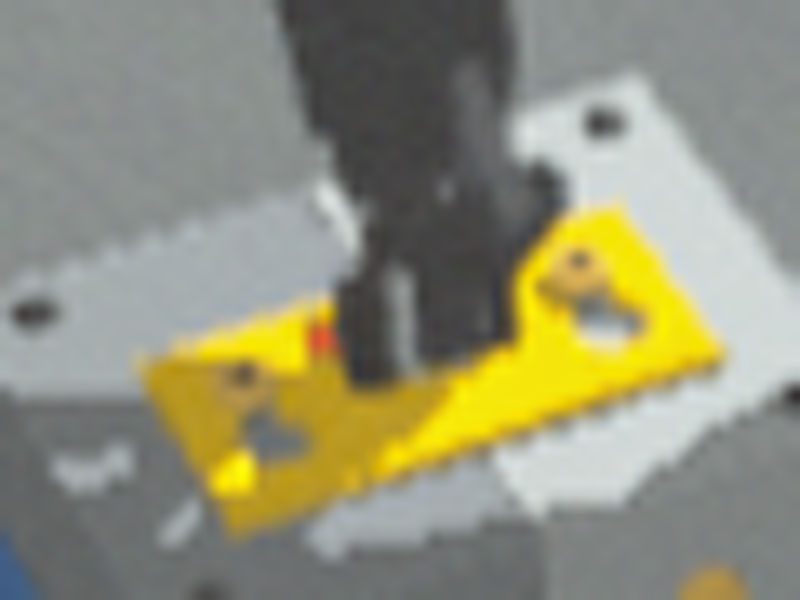

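The scene shows both heads at the slot ends (245,380) and (580,270), and the red pin showing in its hole at (322,338). I'll make one more small feel step to confirm the stop.

Call:
move_arm(plan=[{"dx":0,"dy":-0.03,"dz":0,"turn":0},{"dx":0,"dy":0,"dz":0,"turn":0},{"dx":0,"dy":0,"dz":0,"turn":0}])

```text
t: 12.5
tcp_pos: [0.5346, -0.174, 0.1369]
tcp_rot: [0.987, -0.16, -0.0, 0.001]
wrist_force: [-5.1, -14.0, 5.5]
gripper_width: 0.13
grasp_force: 41.3
```

The stop is firm (15 N with hardly any travel), so it's home. I'll relax the push, open part way and withdraw.

Call:
move_arm(plan=[{"dx":0,"dy":0.03,"dz":0,"turn":0},{"dx":0,"dy":0,"dz":0,"turn":0}])

```text
t: 12.7
tcp_pos: [0.5345, -0.1742, 0.1368]
tcp_rot: [0.987, -0.16, 0.0, 0.0]
wrist_force: [-2.1, -4.8, 5.4]
gripper_width: 0.132
grasp_force: 41.2
```

Call:
move_arm(plan=[{"dx":0,"dy":0,"dz":0,"turn":0},{"dx":0,"dy":0,"dz":0,"turn":0},{"dx":0,"dy":0,"dz":0,"turn":0},{"dx":0,"dy":0,"dz":0,"turn":0},{"dx":0,"dy":0,"dz":0,"turn":0},{"dx":0,"dy":0,"dz":0,"turn":0}], jaw=0)

```text
t: 13.3
tcp_pos: [0.5345, -0.1738, 0.1365]
tcp_rot: [0.987, -0.16, -0.0, -0.0]
wrist_force: [0.2, -0.8, -1.0]
gripper_width: 0.503
grasp_force: 0.0
```

Rise straight up, then draw back so the top camera can see.

Call:
move_arm(plan=[{"dx":0,"dy":0,"dz":-0.4,"turn":0},{"dx":0,"dy":0,"dz":-1,"turn":0},{"dx":0,"dy":0,"dz":-1,"turn":0},{"dx":0,"dy":0,"dz":-1,"turn":0},{"dx":0,"dy":-1,"dz":0,"turn":0},{"dx":0,"dy":-1,"dz":0,"turn":0},{"dx":0,"dy":-1,"dz":0,"turn":0},{"dx":0,"dy":-1,"dz":0,"turn":0},{"dx":0,"dy":-1,"dz":0,"turn":0},{"dx":0,"dy":-1,"dz":0,"turn":0},{"dx":0,"dy":-1,"dz":0,"turn":0},{"dx":0,"dy":0,"dz":0,"turn":0},{"dx":0,"dy":0,"dz":0,"turn":0}])

```text
t: 14.6
tcp_pos: [0.6227, 0.0925, 0.2734]
tcp_rot: [0.987, -0.159, 0.0, 0.0]
wrist_force: [0.8, -1.2, 0.2]
gripper_width: 0.501
grasp_force: 0.0
```

```bash
python3 look.py d .111
```

```text
t 14.6 [0.62274722 0.09253612 0.27341966] yaw -18.27699242549893 [ 9.87307305e-01 -1.58821458e-01  1.69422718e-04  2.91257245e-05]
top ((533.4990844726562, -172.868896484375), (59.77397918701172, 130.54306030273438), 71.65557098388672)
 plane z [-0.0023 -0.0055  0.111 ]
scene ((534.2943115234375, -171.8536376953125), (62.29606628417969, 130.0237579345703), 71.59523010253906)
 plane z [0.0033 0.0103 0.1107]
```

View pics/d.png

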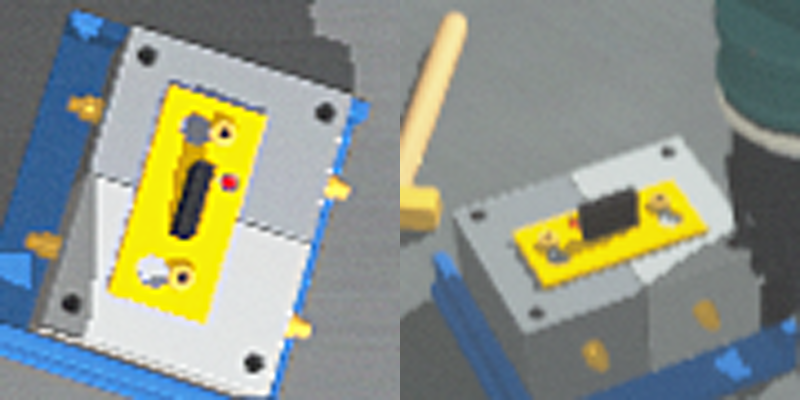

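The strap lies flat (top at 0.111 m) with both heads at the slot ends, crop (222,132) and (181,277). The red pin shows in its hole at (230,182), and the arm is clear.

```bash
python3 -c "
from workcell import sign_off;print(sign_off())"
```

```text
the job is handed in; nothing more can be done
None
```

The strap lies flat over both screw heads and was slid until it met a firm stop, the red pin shows in its hole, the gripper has let go and is clear, and I handed the job in at about 14.6 s.

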